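Fetch the sorting tray from its case and lay it under the microscope

ROBOT

A 6-joint arm with a two-finger parallel gripper is mounted at the origin on the work surface. World frame = base frame: x ahead of the robot, y to its left, z up, the work surface at z = 0. Lengths are in m, angles in degrees, forces in N, time in s.
With the tool pointing down it reaches from about 0.4 to 0.825 m from the base axis. Payload 7 kg.
Tool frame: the origin (TCP) lies on the centre line of the jaws, within the pads' length; the fingertips stand 19 mm ahead of it and the grasp point (between the pads) is the TCP; z points along the fingers, y is the line along which they close (so a half turn about z gives the same grasp; the last joint's range is limited). The gripper opens to 88 mm and grips with 3 to 60 N. Pads are 19 mm wide; open, the fingers measure 130 mm over their backs; the gripper's body (78 mm by 193 mm) begins 47 mm behind the grasp point.
Start: joints at [-51.904, 20.546, 0.682, 0, -70.136, -16.507], TCP at [0.248, -0.628, 0.215] pointing down, gripper open.
Joint ranges: [-176.03, 176.03], [-82.01, 121.73], [-58.28, 71.71], [-173.87, 95.51], [-174.79, -0.11], [-173.66, 173.66]. Speed limits (degrees/s): [136.94, 136.94, 172.46, 180, 180, 180].

INTERFACE

Orientations are given as [roll, pitch, yaw] about the fixed x, y, z axes, in that order (R = Rz(yaw) Ry(pitch) Rx(roll)).
In Python, from plant import get_state, capture, close_job gives the robot as it stands.
- The arm moves only by the tool apply_moves, never from a script. Its argument "targets" is a list of rows, each a list of 7 numbers: the opening, from 0 (shut) to 1 (fully open), then the shift along the tool's x, y, z normalised to -1 to 1, where 1 is 1000 mm, then the turn, a rotation vector about the tool's x, y, z normalised to -1 to 1, where 1 is 90 degrees. In form: [[claw, tx, ty, tz, ax, ay, az], ...]. A call has 1 to 20 rows; each row shifts and turns the commanded pose from where the row before left it, along the tool's axes as they then stand; what a row does not reach is not made up. A row lasts 1/12 s, in which the tool goes at most 41.7 mm and 7.16 degrees, less where a joint would pass 70% of its speed; a pose out of reach is approached as far as the arm can. A call with a number of a shift or a turn outside -1 to 1 is refused whole. A call with a gripper value outside its range is refused whole. The fingers move at their own pace and stop on an object; "newtons" is the grip in N (left out, the last holds). Time passes only in rows, so rows that do not move let the fingers close. It gives the time, the measured TCP pose, the force, the opening and the grip force at its end, in the units of the state.
- get_state(): the state, without advancing time (a new reading comes with each control period).
- capture(name): name is "side" or "top" or "wrist"; returns a dict with "frame" (420x560x3 uint8, red, green, blue), "range_z" (420x560 float32, m along the optical axis (not along the pixel's ray), 0 where there is no reading), "camera_matrix" (3x3 intrinsics, pixels), "k1" (the pictures are not rectified: a ray, as slopes to the right and down, at radius r is drawn at 1 + k1 r^2 times it, then the intrinsics apply), "T" (4x4, takes a point from camera to world coordinates). Camera axes: x right, y down, z forward; pixel columns grow to the right and rows downward; lengths in m; the calibration is good to about 2 mm. A picture is of the moment at which its call begins.
- close_job(): hands the job in; it is judged then, once.
The state is a dict: "time_s": time; "joints": joint angles; "qd": joint speeds; "joint_torque": joint torques, N m; "tcp_pos": TCP position; "eef_rot": TCP orientation; "contact_force": force on the tool from outside, world axes, zero at the start; "moment": the same for the moment, N m; "gripper_width": finger opening in m; "gripper_force": force on a finger pad.
Only numpy, scipy, OpenCV 4.12 (cv2) and the standard library are available. Lean on these libraries where they do the work, as an engineer would, in place of code of your own. Each camera call takes 0.05 s, during which the arm holds its last target. There are 200 camera calls.

TASK

Open the orange instrument case so that its lid falls back past its balance point and stays open by itself, lift out the white sorting tray and set it down on the green mat, and let go of it. Then take it again by its blue handle and lay it flat on the microscope's base, centred under the lens and square to the base, with the handle pointing straight out at the open front. Keep the tray level, do not drop it, leave the microscope's focus as it is and do not disturb the jar, bottle, beaker and tip box.

Things in the scene. Friction and masses are not known exactly. Their poses are not given: they have to be found in the camera images.
- case: Orange clamshell case fixed to the bench, 140 mm deep (x) x 240 mm wide (y); lower shell 50 mm high, 5 mm walls; closed lid up to 74 mm. Origin: centre of the underside; +x points to the hinge side (away from the robot), -x to the front with the carry handle. Stiff dark foam, 36 mm high, holds the tray with its underside 18 mm above the bench.
- case_notch (a point): Mid-point between two finger notches in the foam, beside the tray's long sides (case x 0, y +14 mm, 28 mm above the bench). Each is 44 mm wide (case y -8 to +36), from the tray's side (29 mm from the middle) to the case wall (65 mm), floor 6 mm above the bench. Grip the tray here across its 58 mm width: the handle's slot leaves no room for fingers. Axes as the case.
- lid_hinge (a point): Middle of the lid's hinge axis, on the case's far upper rim (case x +70 mm, 50 mm above the bench). The axis runs along the case's y.
- lid (a joint): Lid angle in rad: 0 closed (at the start), grows as it opens, stop at 2.3. A light lid (about 0.3 kg) on a nearly free hinge: it falls shut below its balance point at about 1.35 and beyond that falls open by itself on to the stop.
- lid_bar (a point): Middle of the lid's steel carry handle: round bar 12 mm thick, 90 mm long, parallel to the hinge, 40 mm out from the lid's front edge, free to turn in a pinch from above. Closed, it is 58 mm above the bench and 110 mm in front of the case's middle. It swings with the lid 180 mm from the hinge; at lid angle a its elevation seen from the hinge is a + 0.044 rad.
- tray_center (a point): Centre (half-way up) of the white open tray, 100 (x) x 58 (y) x 20 mm high, 3 mm walls. A blue handle 72 mm long, 20 wide, 16 high runs out from one end to the tray's -x. One flat underside, 10 mm below this point. Overall 172 mm, 0.13 kg; it balances about 50 mm from here towards the handle. In the case the handle points to the case's -y, this point at case y +36 mm.
- tray_handle (a point): Grip point on the blue handle, 95 mm from the tray's centre (tray -x), on its centre line, 8 mm above the underside. Axes as the tray.
- mat: Thin green mat fixed to the bench, 190 mm (its x) x 110 mm (its y), 3 mm thick; origin at the centre of its underside. Its long side points roughly away from the robot.
- scope: White stereo microscope stand fixed to the bench. Origin: on the bench right below the lens. -x is its open front. Base 180 mm wide (y), 22 mm high, reaching 90 mm in front of and 115 mm behind the lens axis. A steel column (32 mm thick, in a 50 x 70 mm foot) stands 90 mm behind the lens axis, up to 322 mm.
- stage (a point): Centre of the lit disc (92 mm across, flush) on top of the microscope's base, 22 mm above the bench, right below the lens. Axes as the microscope.
- lens (a point): Centre of the underside of the microscope's lens. The lens is 52 mm across for 20 mm up, then the white head is 68 mm across; the head reaches 130 mm above this point, the eyepieces lean back over the column to 172 mm above.
- focus (a joint): Height setting of the microscope head in m, 0 to 0.045, stiff: it stays where it is. The lens is 100 mm above the base at 0 and up to 145 mm. Leave it as it is.
- jar_amber: Amber jar, 54 mm across, 95 mm high, loose; origin at the centre of its underside. Leave alone.
- bottle_clear: White bottle with red cap, 48 mm across, 115 mm high, loose; origin at the centre of its underside. Leave alone.
- beaker: Yellow beaker, 56 mm across, 75 mm high, loose; origin at the centre of its underside. Leave alone.
- tip_box: Small blue box with a clear lid, 70 x 50 mm, 44 mm high, loose, near the robot between mat and microscope; origin at the centre of its underside. Leave alone.
Mind the look-alikes: they are no part of the job. Several things look just like the mat: the one meant starts farthest to the robot's right.

How it is judged:
By the outcome, as a careful person would: the job done as asked, in the order asked, and still so for the second after the job is handed in, with the robot touching nothing.
It also fails if it takes over 67 s, if anything falls off the work surface, if the arm or the gripper's body presses on something with over 40 N, if the wrist force passes 120 N, or if a joint passes its speed limit or range.

## Working session

There is one attempt and no reset: what is moved stays moved. The work goes in short steps, Python scripts to look and compute and a tool call to move; the robot and the scene stay as the last step left them, time stands still between calls to the robot, and variables do not carry over. Pictures are saved under pics/ and viewed, at most 10 in all, crops included, and the job is handed in when it is done.

Besides the shell and the picture viewer there is one more tool, called after "Request:" by a JSON object that holds its "name" and its "arguments", one argument or row to a line. apply_moves: Moves the arm, as the interface text tells. Scaled input: -1 to 1 covers 1000 mm each way for a shift and 90 degrees each way for a turn. Its arguments: {"type":"object","properties":{"targets":{"type":"array","items":{"type":"array","items":{"type":"number"}}},"newtons":{"type":"number"}},"required":["targets"]}

```bash
mkdir -p pics; ls
python3 - <<'E'
from plant import get_state,capture
import cv2,numpy as np
print(get_state())
for n in ["side","top"]:
    c=capture(n); cv2.imwrite(f"pics/{n}0.png",c["frame"][:,:,::-1]); np.savez(f"{n}0.npz",**c); print(n,c["camera_matrix"],c["k1"],c["T"].round(4))
a=[cv2.imread(f"pics/{n}0.png") for n in("side","top")]
E
```

```text
pics
{'time_s': 0.0, 'joints': array([-5.19027524e+01,  2.05928468e+01,  6.34729158e-01, -1.91139344e-02,
       -7.01372333e+01, -1.65067345e+01]), 'qd': array([ 0.01449912,  0.06896456, -0.00882338, -0.04328728, -0.0779298 ,
       -0.05359412]), 'joint_torque': array([-1.81974327e-03, -5.82704508e+01,  2.93069905e+01,  6.99784756e+00,
        6.94125876e-03, -1.54709483e-04]), 'tcp_pos': array([ 0.24815989, -0.62718336,  0.21441721]), 'eef_rot': array([ 1.79903473e+02, -9.86661245e-03, -1.58415988e+02]), 'contact_force': array([ 0.67486113, -0.52938019,  0.25350013]), 'moment': array([-0.02019982, -0.0542753 ,  0.02587249]), 'gripper_force': 0.0, 'gripper_width': 0.08765034991013024}
side [[519.97823643   0.         281.50981274]
 [  0.         519.97823643 208.50191682]
 [  0.           0.           1.        ]] -0.08436907229017801 [[-0.9895 -0.0957  0.1084  0.3557]
 [-0.1444  0.6208 -0.7706  0.8901]
 [ 0.0064 -0.7781 -0.6281  0.8177]
 [ 0.      0.      0.      1.    ]]
top [[405.60477125   0.         275.98001091]
 [  0.         405.60477125 216.38851003]
 [  0.           0.           1.        ]] -0.040117777698092265 [[ 1.3700e-02 -9.8230e-01  1.8660e-01  3.0690e-01]
 [-9.9990e-01 -1.3800e-02  7.0000e-04  1.4600e-02]
 [ 1.9000e-03 -1.8660e-01 -9.8240e-01  1.1959e+00]
 [ 0.0000e+00  0.0000e+00  0.0000e+00  1.0000e+00]]
```

View pics/top0.png

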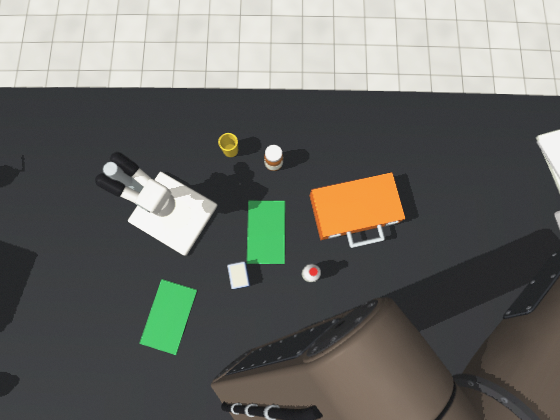

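View pics/side0.png

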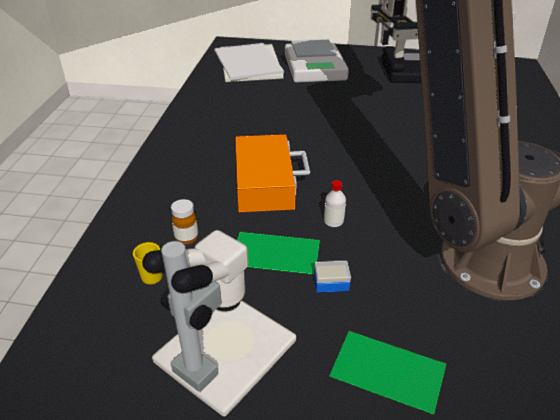

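```bash
cat > h.py <<'E'
import numpy as np,cv2
def rays(c,px):
    n=cv2.undistortPoints(np.asarray(px,float).reshape(-1,1,2),c["camera_matrix"],np.array([float(c["k1"]),0,0,0])).reshape(-1,2)
    return np.c_[n,np.ones(len(n))]
def plane(c,px,z):
    T=c["T"];d=rays(c,px)@T[:3,:3].T;o=T[:3,3]
    return o+d*((z-o[2])/d[:,2])[:,None]
def cloud(c):
    v,u=np.mgrid[0:420,0:560]
    n=rays(c,np.c_[u.ravel(),v.ravel()])*c["range_z"].reshape(-1,1)
    return (n@c["T"][:3,:3].T+c["T"][:3,3]).reshape(420,560,3)
def hsv(c): return cv2.cvtColor(c["frame"],cv2.COLOR_RGB2HSV)
def blobs(m,amin=60):
    n,l,s,ce=cv2.connectedComponentsWithStats(m.astype(np.uint8))
    return [(l==i) for i in range(1,n) if s[i,4]>amin]
def rect(c,m,z):
    k=max(cv2.findContours(m.astype(np.uint8),cv2.RETR_EXTERNAL,cv2.CHAIN_APPROX_NONE)[0],key=len).reshape(-1,2)
    p=plane(c,k,z)[:,:2]
    (x,y),(w,h),a=cv2.minAreaRect((p*1000).astype(np.float32)); return np.round([x,y,w,h,a],1)
E
cat > m.py <<'E'
from h import *
for n in ("top","side"):
    c=dict(np.load(n+"0.npz"));H=hsv(c);P=cloud(c);valid=c["range_z"]>0
    h,s,v=[H[...,i].astype(int) for i in range(3)];print("==",n)
    for b in blobs((h>50)&(h<75)&(s>120)): 
        print("green",b.sum(),rect(c,b,.003),np.median(P[b],0).round(3))
    o=(h>5)&(h<17)&(s>180)&(v>100)
    for b in blobs(o&(P[...,2]>.068)&valid,200): print("lid",rect(c,b,.074),np.percentile(P[b][:,2],[5,50,95]).round(4),P[b].mean(0).round(4))
    for b in blobs((s<60)&(v>120)&(abs(P[...,2]-.022)<.006)&valid,300): print("base",b.sum(),rect(c,b,.022),P[b].mean(0).round(4))
    d=(s<60)&valid&(v>80)&(P[...,2]>.1)&(P[...,1]>.1)&(P[...,0]>.2)&(P[...,1]<.6)
    for b in blobs(d): print("head",b.sum(),P[b].min(0).round(3),P[b].max(0).round(3),P[b].mean(0).round(3))
    for nm,m in dict(yel=(h>20)&(h<35)&(s>150),red=((h<5)|(h>175))&(s>150)&(v>100),blue=(h>100)&(h<125)&(s>120)&(v>80),amber=(h>5)&(h<17)&(s>100)&(v<=200)).items():
        for b in blobs(m&valid&(P[...,0]<1),25): print(nm,b.sum(),P[b].min(0).round(3),P[b].max(0).round(3),np.median(P[b],0).round(3))
    bar=(s<60)&valid&(P[...,2]>.045)&(P[...,2]<.075)&(P[...,1]<-.1)&(P[...,1]>-.4)&(P[...,0]>.35)
    for b in blobs(bar,15): print("bar",b.sum(),P[b].min(0).round(3),P[b].max(0).round(3),np.median(P[b],0).round(3))
E
python3 m.py
```

```text
== top
green 2372 [488.6  46.  189.5 110.2   0.6] [0.485 0.045 0.003]
green 2617 [237.6 321.5 111.6 191.3  74.4] [0.237 0.321 0.003]
lid [ 559.7 -215.8  139.8  240.9   13.4] [0.0702 0.0738 0.0773] [ 0.5591 -0.2153  0.0738]
base 550 [ 743.3 -827.7   67.7  155.1   82.7] [ 0.7533 -0.8402  0.0212]
base 3142 [537.5 323.2 205.9 178.7  60.5] [0.5259 0.3107 0.0218]
head 1850 [0.492 0.275 0.157] [0.597 0.415 0.326] [0.544 0.334 0.258]
yel 368 [ 0.714  0.132 -0.008] [0.78  0.2   0.079] [0.751 0.161 0.047]
red 46 [ 0.356 -0.093  0.112] [ 0.374 -0.077  0.119] [ 0.366 -0.085  0.115]
amber 74 [ 0.675 -0.001 -0.002] [0.727 0.053 0.077] [0.681 0.026 0.065]
amber 72 [ 0.465 -0.116 -0.001] [ 0.62  -0.083  0.076] [ 0.535 -0.099  0.015]
amber 76 [ 0.484 -0.282 -0.003] [ 0.504 -0.196  0.074] [ 0.494 -0.239  0.035]
bar 26 [ 0.504 -0.329  0.048] [ 0.513 -0.301  0.07 ] [ 0.508 -0.313  0.064]
bar 255 [ 0.438 -0.293  0.055] [ 0.501 -0.185  0.069] [ 0.458 -0.242  0.062]
bar 24 [ 0.465 -0.163  0.051] [ 0.474 -0.135  0.069] [ 0.469 -0.147  0.063]
== side
green 119 [ 477.7 -999.1   99.7   37.8    9.7] [ 0.467 -0.
[... 176 characters left out ...]
3] [0.0721 0.0751 0.0777] [ 0.5582 -0.2031  0.075 ]
base 1612 [ 745.5 -963.9  216.9  306.6   24.7] [ 0.7473 -0.9501  0.0231]
base 6557 [538.  329.9 206.1 181.4  60.8] [0.5202 0.3384 0.0228]
head 5270 [0.492 0.279 0.1  ] [0.603 0.439 0.326] [0.546 0.365 0.233]
yel 627 [ 0.598  0.055 -0.002] [0.812 0.41  0.306] [0.746 0.175 0.056]
red 94 [ 0.354 -0.256  0.001] [ 0.376 -0.069  0.12 ] [ 0.365 -0.078  0.115]
blue 339 [ 0.316  0.112 -0.002] [0.394 0.155 0.032] [0.354 0.147 0.017]
amber 167 [ 0.675 -0.064 -0.001] [0.725 0.056 0.079] [0.696 0.046 0.062]
amber 69 [ 0.675  0.024 -0.001] [0.722 0.056 0.015] [0.69  0.049 0.008]
bar 220 [ 0.438 -0.287  0.053] [ 0.498 -0.183  0.068] [ 0.46  -0.233  0.063]
```

Request:
{"name": "apply_moves", "arguments": {
  "targets": [
    [0.3, 0, 0, 0, 0, 0, -0.0757],
    [0.3, 0, 0, 0, 0, 0, -0.0757],
    [0.3, 0, 0, 0, 0, 0, -0.0757],
    [0.3, 0, 0, 0, 0, 0, -0.0757],
    [0.3, 0, 0, 0, 0, 0, -0.0757],
    [0.3, 0, 0, 0, 0, 0, -0.0757],
    [0.3, 0, 0, 0, 0, 0, -0.0757],
    [0.3, 0, 0, 0, 0, 0, -0.0757],
    [0.3, 0, 0, 0, 0, 0, -0.0757],
    [0.3, 0, 0, 0, 0, 0, -0.0757],
    [0.3, 0, 0, 0, 0, 0, -0.0757],
    [0.3, 0, 0, 0, 0, 0, -0.0757],
    [0.3, -0.03, -0.026, 0, 0, 0, 0],
    [0.3, -0.03, -0.026, 0, 0, 0, 0],
    [0.3, -0.03, -0.026, 0, 0, 0, 0],
    [0.3, -0.03, -0.026, 0, 0, 0, 0],
    [0.3, -0.03, -0.026, 0, 0, 0, 0],
    [0.3, -0.03, -0.026, 0, 0, 0, 0],
    [0.3, -0.03, -0.026, 0, 0, 0, 0],
    [0.3, -0.03, -0.026, 0, 0, 0, 0]
  ],
  "newtons": 30
}}

```text
time_s: 1.77
tcp_pos: [0.3956, -0.3442, 0.2152]
eef_rot: [180.0, 0.0, -76.7]
contact_force: [1.7, 0.2, -0.2]
gripper_width: 0.0267
gripper_force: 0.0
```

Request:
{"name": "apply_moves", "arguments": {
  "targets": [
    [0.3, -0.022, -0.02, 0.02, 0, 0, 0],
    [0.3, -0.022, -0.02, 0.02, 0, 0, 0],
    [0.3, -0.022, -0.02, 0.02, 0, 0, 0],
    [0.3, -0.022, -0.02, 0.02, 0, 0, 0],
    [0.3, 0, 0, 0, 0, 0, 0],
    [0.3, 0, 0, 0, 0, 0, 0]
  ]
}}

```text
time_s: 2.27
tcp_pos: [0.4526, -0.2406, 0.1341]
eef_rot: [179.8, 0.1, -76.5]
contact_force: [-0.2, -0.7, 1.0]
gripper_width: 0.0263
gripper_force: 0.0
```

```bash
cat >> h.py <<'E'
from plant import get_state,capture
def snap(n,f):
    c=capture(n); cv2.imwrite(f"pics/{f}.png",c["frame"][:,:,::-1]); np.savez(f"{f}.npz",**c); return c
def to(t,yaw=None):
    s=get_state();p=s["tcp_pos"];y=np.radians(s["eef_rot"][2]);d=np.asarray(t)-p
    print("tcp",p.round(4),s["eef_rot"].round(2),"delta tool x,y,z",np.round([np.cos(y)*d[0]+np.sin(y)*d[1],np.sin(y)*d[0]-np.cos(y)*d[1],-d[2]],4), "az" if yaw is None else ("az",round(-((yaw-s["eef_rot"][2]+180)%360-180)/90,4)))
E
python3 - <<'E'
from h import *
c=snap("wrist","w1");P=cloud(c);H=hsv(c)
m=(H[...,1]<70)&(H[...,2]>90)&(P[...,2]>.04)&(P[...,2]<.075)&(c["range_z"]>0)
for b in blobs(m): print(b.sum(),P[b].min(0).round(3),P[b].max(0).round(3),np.median(P[b],0).round(4))
print(c["T"].round(3))
to([.4527,-.2413,.058],-76.6)
E
```

```text
645 [ 0.504 -0.333  0.04 ] [ 0.518 -0.3    0.069] [ 0.5099 -0.3159  0.0667]
3101 [ 0.44  -0.291  0.057] [ 0.505 -0.199  0.067] [ 0.4609 -0.2682  0.0641]
[[-0.972 -0.226 -0.061  0.468]
 [-0.234  0.943  0.238 -0.304]
 [ 0.004  0.246 -0.969  0.305]
 [ 0.     0.     0.     1.   ]]
tcp [ 0.4528 -0.2416  0.135 ] [ 1.7993e+02  2.0000e-02 -7.6560e+01] delta tool x,y,z [-0.0003  0.0001  0.077 ] ('az', np.float64(0.0005))
```

View pics/w1.png

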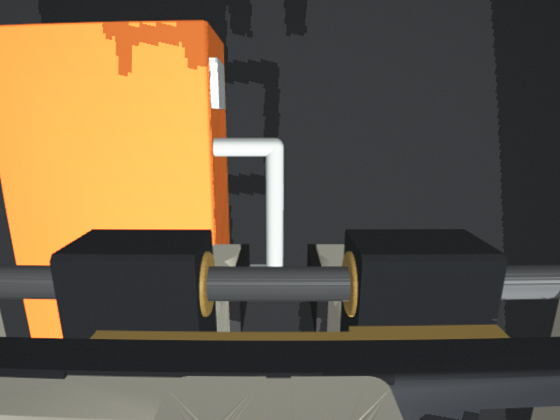

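The wrist view shows the steel bar at column ~274, midway between the fingers (~230 and ~325), so the aim is right and I go down and pinch.

Request:
{"name": "apply_moves", "arguments": {
  "targets": [
    [0.3, 0, 0, 0.025, 0, 0, 0],
    [0.3, 0, 0, 0.025, 0, 0, 0],
    [0.3, 0, 0, 0.02, 0, 0, 0],
    [0.3, 0, 0, 0.007, 0, 0, 0],
    [0.3, 0, 0, 0, 0, 0, 0],
    [0, 0, 0, 0, 0, 0, 0],
    [0, 0, 0, 0, 0, 0, 0],
    [0, 0, 0, 0, 0, 0, 0],
    [0, 0, 0, 0, 0, 0, 0],
    [0, 0, 0, 0, 0, 0, 0]
  ],
  "newtons": 20
}}

```text
time_s: 3.15
tcp_pos: [0.4533, -0.2421, 0.0592]
eef_rot: [-179.9, -0.0, -76.7]
contact_force: [-0.4, -0.0, 0.2]
gripper_width: 0.0016
gripper_force: 0.0
```

Run:
```python
from h import *
print(get_state()["contact_force"],get_state()["gripper_width"]); to([.4527,-.2413,.058])
e0=.044
a=np.linspace(0,2.1,22)+e0
x=-.18*np.cos(a);z=.18*np.sin(a)
for i in range(21): print(i,round(a[i+1]-e0,2),"ty",round(-(x[i+1]-x[i]),4),"tz",round(-(z[i+1]-z[i]),4))
```

```text
[-0.44850232 -0.02787229  0.23960643] 0.0016309889827825037
tcp [ 0.4533 -0.2421  0.0592] [-1.7992e+02 -3.0000e-02 -7.6650e+01] delta tool x,y,z [-0.0009  0.0004  0.0012] az
0 0.1 ty -0.0017 tz -0.0179
1 0.2 ty -0.0035 tz -0.0177
2 0.3 ty -0.0052 tz -0.0172
3 0.4 ty -0.0069 tz -0.0166
4 0.5 ty -0.0085 tz -0.0158
5 0.6 ty -0.0101 tz -0.0149
6 0.7 ty -0.0115 tz -0.0138
7 0.8 ty -0.0128 tz -0.0126
8 0.9 ty -0.014 tz -0.0113
9 1.0 ty -0.0151 tz -0.0098
10 1.1 ty -0.016 tz -0.0083
11 1.2 ty -0.0167 tz -0.0066
12 1.3 ty -0.0173 tz -0.0049
13 1.4 ty -0.0177 tz -0.0032
14 1.5 ty -0.0179 tz -0.0014
15 1.6 ty -0.018 tz 0.0004
16 1.7 ty -0.0179 tz 0.0022
17 1.8 ty -0.0175 tz 0.004
18 1.9 ty -0.0171 tz 0.0057
19 2.0 ty -0.0164 tz 0.0074
20 2.1 ty -0.0156 tz 0.009
```

Fingers closed to 1.6 mm with no force, so the bar isn't between the pads. I'll look.

Run:
```python
from h import *
c=snap("side","s2"); w=snap("wrist","w2");print(get_state()["gripper_width"])
def up(c,b,k): y0,y1,x0,x1=b; return cv2.resize(c["frame"][y0:y1,x0:x1,::-1],None,fx=k,fy=k)
a=up(c,(110,240,200,360),3); b=cv2.resize(w["frame"][:,:,::-1],(320,240))
o=np.zeros((390,800,3),np.uint8);o[:,:480]=a;o[:240,480:]=b;cv2.imwrite("pics/j2.png",o)
```

```text
0.0005748027752581433
```

View pics/j2.png

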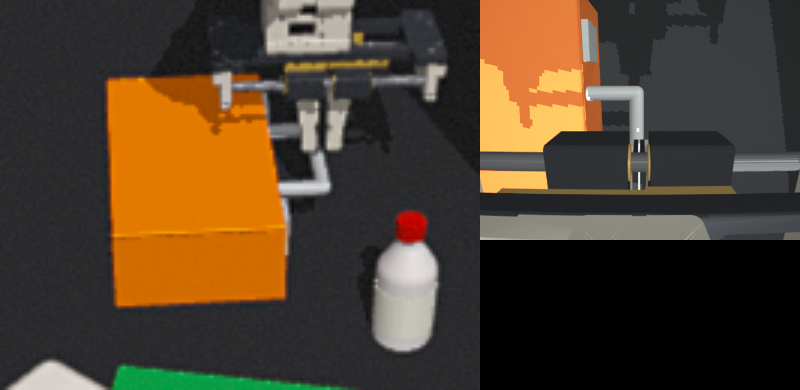

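The side view shows the fingertips ending at (318,150), right where the bar disappears. I'll check the heights in the depth data to see whether the tips go past the bar.

Run:
```python
from h import *
c=dict(np.load("s2.npz"));P=cloud(c)
for r in range(148,170,2): # crop rows/3+110
    print(r,[tuple((P[r,u]*1000).round().astype(int)) for u in range(298,318,3)])
c=dict(np.load("w2.npz"));P=cloud(c);H=hsv(c)
m=(H[...,1]<70)&(H[...,2]>90)&(P[...,2]>.03)&(P[...,2]<.08)&(c["range_z"]>0)
for b in blobs(m): print(b.sum(),P[b].min(0).round(3),P[b].max(0).round(3),np.median(P[b],0).round(4))
```

```text
148 [(np.int64(490), np.int64(-400), np.int64(0)), (np.int64(464), np.int64(-225), np.int64(112)), (np.int64(457), np.int64(-229), np.int64(110)), (np.int64(450), np.int64(-241), np.int64(103)), (np.int64(442), np.int64(-232), np.int64(110)), (np.int64(434), np.int64(-232), np.int64(110)), (np.int64(438), np.int64(-408), np.int64(0))]
150 [(np.int64(488), np.int64(-389), np.int64(0)), (np.int64(464), np.int64(-228), np.int64(104)), (np.int64(457), np.int64(-229), np.int64(104)), (np.int64(450), np.int64(-237), np.int64(100)), (np.int64(441), np.int64(-228), np.int64(106)), (np.int64(434), np.int64(-231), np.int64(105)), (np.int64(436), np.int64(-393), np.int64(3))]
152 [(np.int64(477), np.int64(-279), np.int64(64)), (np.int64(464), np.int64(-225), np.int64(100)), (np.int64(457), np.int64(-238), np.int64(92)), (np.int64(449), np.int64(-236), np.int64(94)), (np.int64(442), np.int64(-238), np.int64(94)), (np.int64(434), np.int64(-238), np.int64(94)), (np.int64(435), np.int64(-382), np.int64(3))]
154 [(np.int64(477), np.int64(-279), np.int64(58)), (np.int64(464), np.int64(-228), np.int64
[... 2006 characters left out ...]
 np.int64(-217), np.int64(63)), (np.int64(446), np.int64(-218), np.int64(63)), (np.int64(445), np.int64(-306), np.int64(4)), (np.int64(437), np.int64(-314), np.int64(-1)), (np.int64(429), np.int64(-314), np.int64(0))]
168 [(np.int64(477), np.int64(-297), np.int64(0)), (np.int64(469), np.int64(-295), np.int64(2)), (np.int64(461), np.int64(-299), np.int64(0)), (np.int64(445), np.int64(-203), np.int64(67)), (np.int64(444), np.int64(-299), np.int64(3)), (np.int64(436), np.int64(-302), np.int64(1)), (np.int64(428), np.int64(-306), np.int64(-1))]
1812 [ 0.505 -0.331  0.031] [ 0.516 -0.301  0.069] [ 0.5097 -0.316   0.066 ]
4252 [ 0.45  -0.291  0.059] [ 0.505 -0.238  0.08 ] [ 0.4675 -0.278   0.0643]
```

Depth shows the fingertips at z ≈ 75 mm, just above the bar (top 64 mm), while the reported TCP is at 59 mm. So the tips are about 16 mm *above* the reported TCP, not 19 mm below it. I'll open, go down about 34 mm more and re-grip.

Request:
{"name": "apply_moves", "arguments": {
  "targets": [
    [0.3, 0, 0, 0, 0, 0, 0],
    [0.3, 0, 0, 0, 0, 0, 0],
    [0.3, 0, 0, 0, 0, 0, 0],
    [0.3, 0, 0, 0, 0, 0, 0],
    [0.3, 0, 0, 0, 0, 0, 0],
    [0.3, 0, 0, 0.01, 0, 0, 0],
    [0.3, 0, 0, 0.01, 0, 0, 0],
    [0.3, 0, 0, 0, 0, 0, 0]
  ]
}}

```text
time_s: 3.92
tcp_pos: [0.4512, -0.2417, 0.036]
eef_rot: [179.8, 0.1, -76.7]
contact_force: [-0.0, 0.5, 0.1]
gripper_width: 0.0261
gripper_force: 0.0
```

Run:
```python
from h import *
c=snap("side","s3");P=cloud(c)
to([.4527,-.2413,.024])
for u in (295,298,301,310,313,316,319): print(u,[(r,*(P[r,u]*1000).round().astype(int).tolist()) for r in range(150,172,2)])
```

```text
tcp [ 0.4515 -0.2418  0.0367] [ 1.7983e+02  7.0000e-02 -7.6670e+01] delta tool x,y,z [-0.0002 -0.0013  0.0127] az
295 [(150, 476, -199, 121), (152, 479, -224, 99), (154, 479, -224, 92), (156, 479, -224, 87), (158, 492, -343, 2), (160, 491, -335, 0), (162, 489, -323, 1), (164, 488, -311, 3), (166, 487, -304, 1), (168, 485, -293, 2), (170, 484, -279, 5)]
298 [(150, 468, -194, 125), (152, 471, -223, 100), (154, 471, -227, 92), (156, 471, -225, 87), (158, 471, -224, 81), (160, 471, -230, 71), (162, 470, -220, 72), (164, 470, -223, 63), (166, 471, -228, 54), (168, 477, -294, 2), (170, 467, -197, 63)]
301 [(150, 461, -199, 122), (152, 464, -226, 99), (154, 464, -232, 89), (156, 463, -225, 87), (158, 463, -228, 79), (160, 464, -234, 70), (162, 463, -227, 68), (164, 463, -226, 62), (166, 463, -230, 53), (168, 462, -227, 49), (170, 459, -195, 65)]
310 [(150, 454, -393, 1), (152, 453, -380, 3), (154, 452, -372, 0), (156, 451, -365, -2), (158, 449, -350, 1), (160, 448, -340, 2), (162, 448, -332, 0), (164, 446, -320, 1), (166, 445, -308, 3), (168, 444, -301, 1), (170, 443, -286, 4)]
313 [(150, 435, -247, 94), (152, 434, -237, 95), (154, 434, -238, 89), (156, 433, -232, 86), (158, 433, -235, 78), (160, 433, -237, 70), (162, 433, -239, 63), (164, 432, -233, 61), (166, 432, -238, 51), (168, 436, -300, 2), (170, 435, -289, 3)]
316 [(150, 425, -211, 119), (152, 426, -233, 98), (154, 426, -233, 93), (156, 425, -233, 86), (158, 425, -231, 82), (160, 425, -240, 69), (162, 425, -236, 66), (164, 424, -235, 60), (166, 424, -234, 55), (168, 428, -305, 0), (170, 427, -292, 2)]
319 [(150, 417, -211, 119), (152, 419, -236, 97), (154, 418, -237, 90), (156, 418, -235, 85), (158, 418, -240, 77), (160, 423, -340, 4), (162, 422, -332, 3), (164, 421, -325, 1), (166, 421, -314, 1), (168, 419, -297, 6), (170, 419, -290, 4)]
```

Request:
{"name": "apply_moves", "arguments": {
  "targets": [
    [0.3, 0, 0, 0.007, 0, 0, 0],
    [0.3, 0, 0, 0.006, 0, 0, 0],
    [0.3, 0, 0, 0, 0, 0, 0],
    [0, 0, 0, 0, 0, 0, 0],
    [0, 0, 0, 0, 0, 0, 0],
    [0, 0, 0, 0, 0, 0, 0],
    [0, 0, 0, 0, 0, 0, 0]
  ]
}}

```text
time_s: 4.55
tcp_pos: [0.4554, -0.2417, 0.0261]
eef_rot: [-179.7, -0.1, -76.6]
contact_force: [5.3, 4.5, -0.7]
gripper_width: 0.011
gripper_force: 20.0
```

Request:
{"name": "apply_moves", "arguments": {
  "targets": [
    [0, 0, -0.0017, -0.018, 0, 0, 0],
    [0, 0, -0.0035, -0.0177, 0, 0, 0],
    [0, 0, -0.0052, -0.0172, 0, 0, 0],
    [0, 0, -0.0069, -0.0166, 0, 0, 0],
    [0, 0, -0.0085, -0.0158, 0, 0, 0],
    [0, 0, -0.01, -0.015, 0, 0, 0],
    [0, 0, -0.0115, -0.0138, 0, 0, 0],
    [0, 0, -0.0128, -0.0126, 0, 0, 0],
    [0, 0, -0.014, -0.0113, 0, 0, 0],
    [0, 0, -0.015, -0.01, 0, 0, 0]
  ]
}}

```text
time_s: 5.38
tcp_pos: [0.5426, -0.2205, 0.1724]
eef_rot: [-179.8, 0.0, -76.7]
contact_force: [14.4, -5.4, -25.7]
gripper_width: 0.0116
gripper_force: 20.0
```

Request:
{"name": "apply_moves", "arguments": {
  "targets": [
    [0, 0, -0.002, 0.003, 0, 0, 0],
    [0, 0, -0.001, 0.001, 0, 0, 0],
    [0, 0, 0, 0, 0, 0, 0]
  ]
}}

```text
time_s: 5.63
tcp_pos: [0.5411, -0.2211, 0.1711]
eef_rot: [179.9, -0.0, -76.6]
contact_force: [-9.3, 2.2, 13.6]
gripper_width: 0.0112
gripper_force: 20.0
```

Request:
{"name": "apply_moves", "arguments": {
  "targets": [
    [0, 0, -0.0152, -0.0095, 0, 0, 0],
    [0, 0, -0.0165, -0.0066, 0, 0, 0],
    [0, 0, -0.0173, -0.0049, 0, 0, 0],
    [0, 0, -0.0175, -0.0032, 0, 0, 0],
    [0, 0, -0.0177, -0.0014, 0, 0, 0]
  ]
}}

```text
time_s: 6.05
tcp_pos: [0.6248, -0.2015, 0.1963]
eef_rot: [-180.0, -0.0, -76.7]
contact_force: [0.3, -1.7, -0.6]
gripper_width: 0.0111
gripper_force: 20.0
```

Forces are near zero now. Next I carry the lid past balance, to about 2.1 rad.

Request:
{"name": "apply_moves", "arguments": {
  "targets": [
    [0, 0, -0.0178, 0.0004, 0, 0, 0],
    [0, 0, -0.0177, 0.0022, 0, 0, 0],
    [0, 0, -0.0174, 0.004, 0, 0, 0],
    [0, 0, -0.0169, 0.0057, 0, 0, 0],
    [0, 0, -0.0162, 0.0073, 0, 0, 0],
    [0, 0, -0.0155, 0.009, 0, 0, 0]
  ]
}}

```text
time_s: 6.55
tcp_pos: [0.724, -0.1781, 0.1668]
eef_rot: [-180.0, -0.0, -76.7]
contact_force: [0.7, -1.6, 0.1]
gripper_width: 0.0113
gripper_force: 20.0
```

Request:
{"name": "apply_moves", "arguments": {
  "targets": [
    [0.6, 0, 0, 0, 0, 0, 0],
    [0.6, 0, 0, 0, 0, 0, 0],
    [0.6, 0, 0, 0, 0, 0, 0],
    [0.6, 0, 0, 0, 0, 0, 0],
    [0.8, 0, 0, -0.03, 0, 0, 0],
    [0.83, 0, 0, -0.03, 0, 0, 0],
    [0.83, 0, 0, -0.03, 0, 0, 0],
    [0.83, 0, 0.035, 0, 0, 0, 0],
    [0.83, 0, 0.035, 0, 0, 0, 0],
    [0.83, 0, 0.035, 0, 0, 0, 0],
    [0.83, 0, 0.035, 0, 0, 0, 0],
    [0.83, 0, 0.03, 0, 0, 0, 0],
    [0.83, 0, 0, 0.04, 0, 0, 0],
    [0.83, 0, 0, 0.03, 0, 0, 0],
    [0.83, 0, 0, 0, 0, 0, 0],
    [0.83, 0, 0, 0, 0, 0, 0]
  ]
}}

```text
time_s: 7.88
tcp_pos: [0.5566, -0.2174, 0.1865]
eef_rot: [179.9, 0.0, -76.7]
contact_force: [0.1, 0.1, 1.0]
gripper_width: 0.0727
gripper_force: 0.0
```

Run:
```python
from h import *
c=snap("wrist","w4");s=snap("side","s4");t=snap("top","t4")
k=lambda c:cv2.resize(c["frame"][:,:,::-1],(400,300))
o=np.zeros((600,800,3),np.uint8);o[:300,:400]=k(s);o[:300,400:]=k(t);o[300:,:400]=k(c);cv2.imwrite("pics/j4.png",o)
to([.5565,-.202,.006],-76.6)
```

```text
tcp [ 0.5592 -0.2174  0.1887] [-1.7985e+02 -9.0000e-02 -7.6630e+01] delta tool x,y,z [-0.0156 -0.001   0.1827] ('az', np.float64(-0.0003))
```

View pics/j4.png

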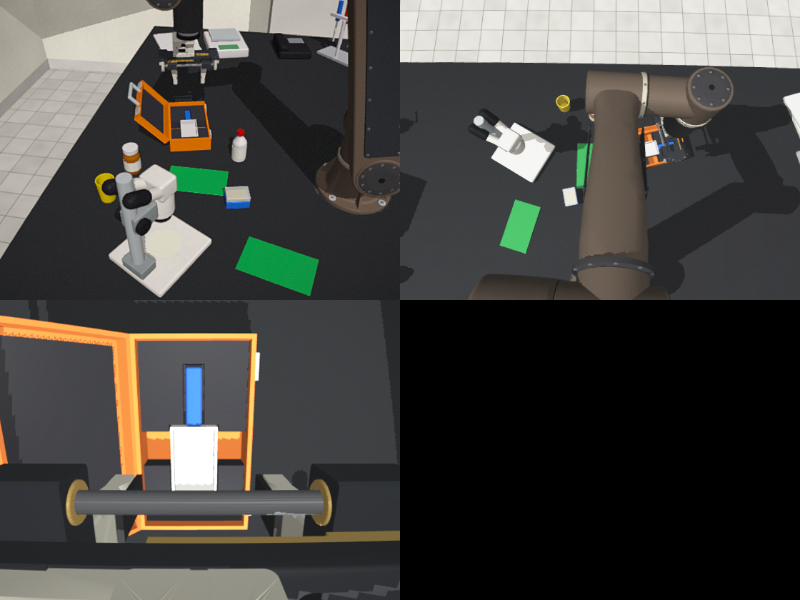

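The lid is open on its stop and the tray lies in the foam (wrist quadrant: tray ~(194,458), handle ~(194,395)). Next I measure the tray and the real fingertips in the wrist cloud.

Run:
```python
from h import *
c=dict(np.load("w4.npz"));P=cloud(c);H=hsv(c);h,s,v=[H[...,i].astype(int) for i in range(3)];ok=c["range_z"]>0
z=P[...,2]
for nm,m,zz in (("handle",(h>100)&(h<125)&(s>120),.034),("tray",(s<50)&(v>140)&(z>.01)&(z<.05),.038)):
    for b in blobs(m&ok,200): print(nm,b.sum(),rect(c,b,zz),P[b].min(0).round(3),P[b].max(0).round(3),np.median(z[b]).round(4))
# fingers in tool frame
st=get_state();p=st["tcp_pos"];y=np.radians(st["eef_rot"][2]);D=P-p
tx=np.cos(y)*D[...,0]+np.sin(y)*D[...,1];ty=np.sin(y)*D[...,0]-np.cos(y)*D[...,1];tz=-D[...,2]
m=ok&(tz<.03)&(tz>-.08)&(abs(ty)<.075)
for b in blobs(m,40):
  q=np.c_[tx[b],ty[b],tz[b]]*1000; v_,u_=np.nonzero(b); print("fin",b.sum(),(u_.min(),u_.max(),v_.min(),v_.max()),np.percentile(q,[1,50,99],axis=0).round(1).tolist())
# side view fingers
c=dict(np.load("s4.npz"));P=cloud(c);D=P-p;ok=c["range_z"]>0
tx=np.cos(y)*D[...,0]+np.sin(y)*D[...,1];ty=np.sin(y)*D[...,0]-np.cos(y)*D[...,1];tz=-D[...,2]
for b in blobs(ok&(abs(tx)<.03)&(abs(ty)<.07)&(tz<.04)&(tz>-.05),5):
  q=np.c_[tx[b],ty[b],tz[b]]*1000; print("side",b.sum(),q.min(0).round(),q.max(0).round())
```

```text
handle 1920 [ 573.3 -265.    19.9   71.2   13.5] [ 0.555 -0.302  0.017] [ 0.591 -0.229  0.037] 0.0349
tray 5810 [ 555.2 -190.6   59.6   85.1   13.3] [ 0.514 -0.237  0.011] [ 0.594 -0.137  0.041] 0.0223
fin 1064 (np.int64(140), np.int64(200), np.int64(244), np.int64(265)) [[1.1, -49.1, -39.0], [9.8, -39.6, -26.0], [10.6, -33.0, -11.0]]
fin 1061 (np.int64(356), np.int64(416), np.int64(244), np.int64(265)) [[0.8, 39.4, -39.3], [9.8, 45.9, -26.4], [10.5, 55.3, -10.9]]
fin 2050 (np.int64(128), np.int64(192), np.int64(300), np.int64(339)) [[-10.6, -38.8, -79.6], [1.0, -36.9, -61.1], [13.4, -33.1, -35.3]]
fin 1649 (np.int64(364), np.int64(427), np.int64(300), np.int64(330)) [[-10.4, 39.3, -79.6], [2.1, 42.9, -60.5], [13.3, 45.3, -35.2]]
side 103 [-17.  39. -50.] [  7.  57. -12.]
side 90 [-16. -52. -49.] [  5. -34. -14.]
```

Measured tool offset: the real tips sit about 12.5 mm behind the reported TCP, and the jaw centre is about +3 mm in tool y. I correct for that, go part way down and re-measure.

Request:
{"name": "apply_moves", "arguments": {
  "targets": [
    [0.83, -0.0145, -0.006, 0.02, 0, 0, 0],
    [0.83, 0, 0, 0.04, 0, 0, 0],
    [0.83, 0, 0, 0.04, 0, 0, 0],
    [0.83, 0, 0, 0.03, 0, 0, 0],
    [0.83, 0, 0, 0, 0, 0, 0],
    [0.83, 0, 0, 0, 0, 0, 0]
  ]
}}

```text
time_s: 8.53
tcp_pos: [0.5606, -0.2018, 0.0567]
eef_rot: [179.9, -0.0, -76.6]
contact_force: [0.7, -0.2, 2.0]
gripper_width: 0.073
gripper_force: 0.0
```

```bash
cat > tm.py <<'E'
from h import *
import sys
c=snap("wrist",sys.argv[1]);P=cloud(c);H=hsv(c);h,s,v=[H[...,i].astype(int) for i in range(3)];ok=c["range_z"]>0
st=get_state();p=st["tcp_pos"];y=np.radians(st["eef_rot"][2]);print(p.round(4),st["eef_rot"].round(2))
def tl(P):
    D=P-p;return np.stack([np.cos(y)*D[...,0]+np.sin(y)*D[...,1],np.sin(y)*D[...,0]-np.cos(y)*D[...,1],-D[...,2]],-1)*1000
Q=tl(P)
for b in blobs(ok&(Q[...,2]<15)&(Q[...,2]>-34)&(abs(Q[...,1])<75)&(abs(Q[...,0])<25)&(s<60),100):
    print("fin",b.sum(),np.percentile(Q[b],[1,50,99],axis=0).round(1).tolist())
zt=float(sys.argv[2])
for b in blobs((h>100)&(h<125)&(s>120)&ok,300):
    r=rect(c,b,zt);print("handle",b.sum(),r,"tool",tl(np.array([r[0]/1e3,r[1]/1e3,zt])).round(1),P[b].max(0).round(3))
for b in blobs((s<50)&(v>140)&(Q[...,2]>-30)&ok,1500):
    k=np.percentile(Q[b],[1,50,99],axis=0).round(1).tolist();print("white",b.sum(),k)
E
python3 tm.py w5 .034
```

```text
[ 0.562  -0.2019  0.0584] [-1.7991e+02 -8.0000e-02 -7.6600e+01]
fin 815 [[0.4, -49.6, -33.8], [9.9, -40.0, -25.1], [10.8, -34.2, -12.6]]
fin 812 [[0.6, 38.2, -33.8], [9.9, 43.8, -25.3], [10.7, 53.8, -13.0]]
handle 5417 [ 573.2 -264.8   20.2   70.6   13.6] tool [63.8  3.7 24.4] [ 0.591 -0.227  0.037]
white 8438 [[-21.4, -24.9, 18.3], [4.2, 3.3, 36.0], [27.9, 32.5, 51.7]]
white 2856 [[-66.9, -25.0, 18.6], [-55.1, 0.9, 36.1], [-39.2, 29.6, 37.6]]
```

Request:
{"name": "apply_moves", "arguments": {
  "targets": [
    [0.83, 0, 0.0015, 0.015, 0, 0, 0],
    [0.83, 0, 0, 0.015, 0, 0, 0],
    [0.83, 0, 0, 0.01, 0, 0, 0],
    [0.83, 0, 0, 0.009, 0, 0, 0],
    [0.83, 0, 0, 0, 0, 0, 0]
  ]
}}

```text
time_s: 9.0
tcp_pos: [0.559, -0.202, 0.0073]
eef_rot: [-180.0, -0.0, -76.7]
contact_force: [0.0, 0.5, -0.4]
gripper_width: 0.0728
gripper_force: 0.0
```

Request:
{"name": "apply_moves", "arguments": {
  "targets": [
    [0, 0, 0, 0, 0, 0, 0],
    [0, 0, 0, 0, 0, 0, 0],
    [0, 0, 0, 0, 0, 0, 0],
    [0, 0, 0, 0, 0, 0, 0],
    [0, 0, 0, 0, 0, 0, 0]
  ],
  "newtons": 30
}}

```text
time_s: 9.42
tcp_pos: [0.5594, -0.2021, 0.0083]
eef_rot: [-179.9, -0.0, -76.6]
contact_force: [-0.8, 0.8, 6.2]
gripper_width: 0.0578
gripper_force: 30.0
```

Request:
{"name": "apply_moves", "arguments": {
  "targets": [
    [0, 0, 0, -0.005, 0, 0, 0],
    [0, 0, 0, -0.01, 0, 0, 0],
    [0, 0, 0, -0.015, 0, 0, 0],
    [0, 0, 0, -0.02, 0, 0, 0],
    [0, 0, 0, -0.025, 0, 0, 0],
    [0, 0, 0, -0.025, 0, 0, 0],
    [0, 0, 0, -0.025, 0, 0, 0],
    [0, 0, 0, -0.025, 0, 0, 0],
    [0, 0, 0, 0, 0, 0, 0]
  ]
}}

```text
time_s: 10.17
tcp_pos: [0.5615, -0.2027, 0.1637]
eef_rot: [-179.6, -0.2, -76.6]
contact_force: [0.6, 0.6, -0.4]
gripper_width: 0.0578
gripper_force: 30.0
```

Run:
```python
from h import *
s=snap("side","s6");w=snap("wrist","w6");print(get_state()["gripper_width"],get_state()["gripper_force"])
P=cloud(w);H=hsv(w);b=(H[...,0]>100)&(H[...,0]<125)&(H[...,1]>120)&(w["range_z"]>0)
for q in blobs(b,300):
    A=np.c_[P[q][:,:2],np.ones(q.sum())];top=P[q][:,2]>np.percentile(P[q][:,2],30)
    print(q.sum(),P[q].min(0).round(3),P[q].max(0).round(3),np.linalg.lstsq(A[top],P[q][top][:,2],rcond=None)[0].round(3))
to([.4745,.046,.12],0)
```

```text
0.05763547302911366 29.99959398061037
9492 [ 0.538 -0.331  0.018] [ 0.606 -0.193  0.191] [ 0.002 -0.001  0.187]
tcp [ 0.5592 -0.2019  0.159 ] [-1.7984e+02 -3.0000e-02 -7.6660e+01] delta tool x,y,z [-0.2607  0.0252  0.039 ] ('az', np.float64(-0.8518))
```

Request:
{"name": "apply_moves", "arguments": {
  "targets": [
    [0, -0.02, 0.002, 0, 0, 0, 0],
    [0, -0.03, 0.003, 0, 0, 0, 0],
    [0, -0.032, 0.003, 0, 0, 0, 0],
    [0, -0.033, 0.003, 0, 0, 0, 0],
    [0, -0.033, 0.003, 0, 0, 0, 0],
    [0, -0.033, 0.003, 0, 0, 0, 0],
    [0, -0.033, 0.003, 0, 0, 0, 0],
    [0, -0.03, 0.003, 0, 0, 0, 0],
    [0, -0.02, 0.0015, 0, 0, 0, -0.05],
    [0, 0, 0, 0, 0, 0, -0.075],
    [0, 0, 0, 0, 0, 0, -0.075],
    [0, 0, 0, 0, 0, 0, -0.075],
    [0, 0, 0, 0, 0, 0, -0.075],
    [0, 0, 0, 0, 0, 0, -0.075],
    [0, 0, 0, 0, 0, 0, -0.075],
    [0, 0, 0, 0, 0, 0, -0.075],
    [0, 0, 0, 0, 0, 0, -0.075],
    [0, 0, 0, 0, 0, 0, -0.075],
    [0, 0, 0, 0, 0, 0, -0.075],
    [0, 0, 0, 0, 0, 0, -0.05]
  ]
}}

```text
time_s: 11.93
tcp_pos: [0.473, 0.0489, 0.1562]
eef_rot: [180.0, 0.1, 0.2]
contact_force: [-0.2, 0.5, -2.5]
gripper_width: 0.058
gripper_force: 30.0
```

Run:
```python
from h import *
to([.4745,.049,.12],0); to([.4745,.049,.12],0)
s=snap("side","s7");P=cloud(s);H=hsv(s)
for q in blobs((H[...,0]>100)&(H[...,0]<125)&(H[...,1]>120)&(s["range_z"]>0)&(P[...,2]>.08),50): print(q.sum(),P[q].min(0).round(3),P[q].max(0).round(3))
for q in blobs((H[...,1]<50)&(H[...,2]>120)&(P[...,2]>.1)&(P[...,2]<.22)&(P[...,1]<.15)&(s["range_z"]>0),50): print("w",q.sum(),P[q].min(0).round(3),P[q].max(0).round(3))
w=snap("wrist","w7")
a=cv2.resize(s["frame"][:,:,::-1],(400,300));b=cv2.resize(w["frame"][:,:,::-1],(400,300));cv2.imwrite("pics/j7.png",np.hstack([a,b]))
```

```text
tcp [0.473  0.0489 0.1562] [1.7995e+02 1.4000e-01 1.9000e-01] delta tool x,y,z [ 0.0015 -0.0001  0.0362] ('az', np.float64(0.0021))
tcp [0.473  0.0489 0.1562] [1.7995e+02 1.4000e-01 1.9000e-01] delta tool x,y,z [ 0.0015 -0.0001  0.0362] ('az', np.float64(0.0021))
103 [-0.078 -1.047  0.208] [-0.054 -1.019  0.274]
115 [-0.143 -0.98   0.209] [-0.122 -0.955  0.274]
219 [0.505 0.04  0.167] [0.57  0.063 0.186]
w 72 [-0.158 -1.538  0.1  ] [-0.103 -1.509  0.138]
w 826 [-0.504 -1.546  0.1  ] [-0.177 -1.499  0.166]
w 551 [-0.18  -1.055  0.101] [-0.023 -0.894  0.219]
w 253 [ 0.712 -0.274  0.139] [ 0.763 -0.118  0.19 ]
w 713 [0.4   0.019 0.165] [0.5   0.098 0.19 ]
w 121 [0.021 0.008 0.112] [0.069 0.069 0.129]
```

View pics/j7.png

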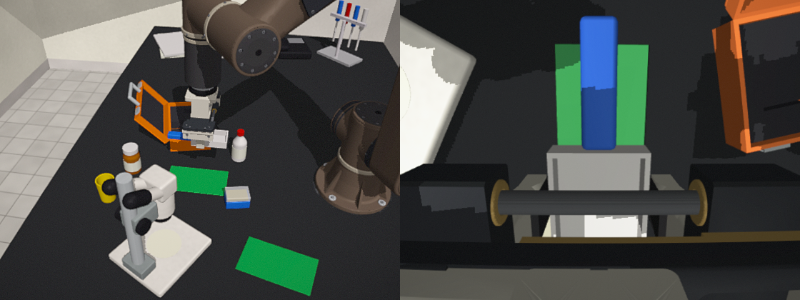

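The tray is held level above the mat, handle forward (tray x 0.400–0.500, handle to 0.572; the mat spans 0.394–0.583). Lowering it.

Request:
{"name": "apply_moves", "arguments": {
  "targets": [
    [0, 0.001, 0, 0.02, 0, 0, 0],
    [0, 0, 0, 0.025, 0, 0, 0],
    [0, 0, 0, 0.025, 0, 0, 0],
    [0, 0, 0, 0.025, 0, 0, 0],
    [0, 0, 0, 0.025, 0, 0, 0],
    [0, 0, 0, 0.02, 0, 0, 0],
    [0, 0, 0, 0.01, 0, 0, 0],
    [0, 0, 0, 0.006, 0, 0, 0],
    [0, 0, 0, 0.003, 0, 0, 0],
    [0, 0, 0, 0, 0, 0, 0],
    [0, 0, 0, 0, 0, 0, 0]
  ]
}}

```text
time_s: 12.95
tcp_pos: [0.4753, 0.0494, -0.0012]
eef_rot: [-180.0, -0.0, -0.2]
contact_force: [0.2, 0.6, -1.7]
gripper_width: 0.0578
gripper_force: 30.0
```

Run:
```python
from h import *
s=snap("side","s8");P=cloud(s);H=hsv(s);print(get_state()["tcp_pos"].round(4))
for q in blobs((H[...,0]>100)&(H[...,0]<125)&(H[...,1]>120)&(s["range_z"]>0)&(P[...,0]>.45)&(P[...,1]>-.1),50): print(q.sum(),np.percentile(P[q],[1,50,99],axis=0).round(4).tolist())
```

```text
[ 0.4755  0.0495 -0.001 ]
115 [[0.532, 0.0413, 0.0125], [0.5454, 0.0526, 0.0243], [0.5701, 0.0615, 0.028]]
```

Request:
{"name": "apply_moves", "arguments": {
  "targets": [
    [0, 0, 0, 0.002, 0, 0, 0],
    [0, 0, 0, 0.002, 0, 0, 0],
    [0, 0, 0, 0.001, 0, 0, 0],
    [0, 0, 0, 0, 0, 0, 0],
    [0, 0, 0, 0, 0, 0, 0]
  ]
}}

```text
time_s: 13.42
tcp_pos: [0.475, 0.0492, -0.0066]
eef_rot: [-180.0, -0.0, -0.2]
contact_force: [-0.1, 0.3, -2.3]
gripper_width: 0.0577
gripper_force: 30.0
```

Request:
{"name": "apply_moves", "arguments": {
  "targets": [
    [0, 0, 0, 0.001, 0, 0, 0],
    [0, 0, 0, 0, 0, 0, 0],
    [0, 0, 0, 0, 0, 0, 0]
  ]
}}

```text
time_s: 13.67
tcp_pos: [0.4751, 0.0493, -0.0068]
eef_rot: [-180.0, -0.0, -0.1]
contact_force: [-3.6, -0.4, 12.1]
gripper_width: 0.0577
gripper_force: 30.0
```

Request:
{"name": "apply_moves", "arguments": {
  "targets": [
    [0, 0, 0, -0.0005, 0, 0, 0],
    [0.85, 0, 0, 0, 0, 0, 0],
    [0.85, 0, 0, 0, 0, 0, 0],
    [0.85, 0, 0, 0, 0, 0, 0],
    [0.85, 0, 0, 0, 0, 0, 0],
    [0.85, 0, 0, -0.02, 0, 0, 0],
    [0.85, 0, 0, -0.03, 0, 0, 0],
    [0.85, 0, 0, -0.03, 0, 0, 0],
    [0.85, 0.03, 0, -0.02, 0, 0, 0],
    [0.6, 0.04, 0, 0, 0, 0, 0],
    [0.6, 0, 0, 0, 0, 0, 0],
    [0.6, 0, 0, 0, 0, 0, 0]
  ]
}}

```text
time_s: 14.67
tcp_pos: [0.5465, 0.0491, 0.0925]
eef_rot: [-180.0, -0.0, -0.2]
contact_force: [-0.2, 0.3, -0.5]
gripper_width: 0.0596
gripper_force: 0.0
```

```bash
python3 tm.py w9 .019
python3 - <<'E'
from h import *
s=snap("side","s9");P=cloud(s);H=hsv(s)
for q in blobs((H[...,0]>100)&(H[...,0]<125)&(H[...,1]>120)&(s["range_z"]>0)&(P[...,0]>.45)&(P[...,1]>-.1),50): print(q.sum(),rect(s,q,.019),np.percentile(P[q],[1,50,99],axis=0).round(4).tolist())
E
```

```text
[0.5449 0.0488 0.0921] [ 1.7998e+02  7.0000e-02 -2.1000e-01]
fin 696 [[4.2, -46.2, -33.9], [11.7, -36.0, -26.1], [12.4, -30.3, -15.3]]
fin 683 [[4.2, 29.2, -33.9], [11.7, 35.1, -26.4], [12.4, 45.1, -16.9]]
handle 2605 [541.8  49.3  19.3  67.9  89.8] tool [-3.1 -0.5 73.1] [0.578 0.059 0.185]
white 4984 [[-12.8, -196.2, 67.6], [16.3, -172.7, 69.4], [47.2, -146.6, 83.9]]
white 2482 [[-97.9, -31.7, 67.0], [-82.9, -0.5, 84.6], [-64.4, 30.8, 87.9]]
219 [533.3  56.4  31.3  58.2  89.7] [[0.5048, 0.0411, 0.0063], [0.5291, 0.0554, 0.0184], [0.5605, 0.0622, 0.0229]]
```

The tray rests on the mat at the expected height and the handle is centred between the jaws. Going down on the handle.

Request:
{"name": "apply_moves", "arguments": {
  "targets": [
    [0.5, 0.003, 0, 0.025, 0, 0, 0],
    [0.5, 0, 0, 0.03, 0, 0, 0],
    [0.5, 0, 0, 0.025, 0, 0, 0],
    [0.5, 0, 0, 0.012, 0, 0, 0],
    [0.5, 0, 0, 0.0065, 0, 0, 0],
    [0.5, 0, 0, 0, 0, 0, 0],
    [0, 0, 0, 0, 0, 0, 0],
    [0, 0, 0, 0, 0, 0, 0],
    [0, 0, 0, 0, 0, 0, 0],
    [0, 0, 0, 0, 0, 0, 0],
    [0, 0, 0, 0, 0, 0, 0],
    [0, 0, 0, 0, 0, 0, 0]
  ],
  "newtons": 45
}}

```text
time_s: 15.77
tcp_pos: [0.5483, 0.0492, -0.0051]
eef_rot: [-180.0, -0.0, -0.1]
contact_force: [-0.7, 0.5, 5.3]
gripper_width: 0.0192
gripper_force: 45.0
```

Request:
{"name": "apply_moves", "arguments": {
  "targets": [
    [0, 0, 0, -0.005, 0, 0, 0],
    [0, 0, 0, -0.01, 0, 0, 0],
    [0, 0, 0, -0.02, 0, 0, 0],
    [0, 0, 0, -0.025, 0, 0, 0],
    [0, 0, 0, -0.03, 0, 0, 0],
    [0, 0, 0, -0.03, 0, 0, 0],
    [0, 0, 0, -0.02, 0, 0, 0],
    [0, 0, 0, 0, 0, 0, 0]
  ]
}}

```text
time_s: 16.43
tcp_pos: [0.5507, 0.0497, 0.1401]
eef_rot: [-179.9, -0.5, -0.1]
contact_force: [0.7, 0.7, -0.8]
gripper_width: 0.0193
gripper_force: 45.0
```

Run:
```python
from h import *
s=snap("side","s10");P=cloud(s);H=hsv(s);ok=s["range_z"]>0
for q in blobs((H[...,0]>100)&(H[...,0]<125)&(H[...,1]>120)&ok&(P[...,0]>.4)&(P[...,1]>-.1)&(P[...,2]>.1),30): print("h",q.sum(),np.percentile(P[q],[1,50,99],axis=0).round(4).tolist())
m=(H[...,1]<50)&(H[...,2]>110)&(P[...,2]>.1)&(P[...,2]<.17)&(P[...,1]<.15)&(P[...,0]>.3)&(P[...,0]<.5)&ok
X=P[m];t=X[:,2]>0; A=np.c_[X[:,:2],np.ones(len(X))]; print("tray",len(X),np.percentile(X,[1,50,99],axis=0).round(4).tolist())
for x0 in np.arange(.38,.5,.02):
    k=(X[:,0]>x0)&(X[:,0]<=x0+.02)
    if k.sum()>5: print(x0.round(2),np.percentile(X[k,2],[5,50,95]).round(4))
# scope
for n,f in (("side","side0"),("top","top0"),("side","s9")):
    c=dict(np.load(f+".npz"));P=cloud(c);H=hsv(c);ok=c["range_z"]>0
    b=(abs(P[...,2]-.022)<.008)&ok&(P[...,1]>.2)&(P[...,1]<.5)&(P[...,0]>.38)&(H[...,2]>100)
    d=b&(H[...,1]>14)&(H[...,0]>15)&(H[...,0]<45); 
    print(f,"disc sat",np.percentile(H[b][:,1],[10,50,90]),d.sum())
    for q in blobs(d,150):
        k=max(cv2.findContours(q.astype(np.uint8),0,1)[0],key=len).reshape(-1,2);p=plane(c,k,.022)[:,:2]*1000
        print(q.sum(),cv2.fitEllipse(p.astype(np.float32)), p.min(0).round(),p.max(0).round())
    k=(P[...,2]>.1)&(P[...,2]<.19)&ok&(P[...,1]>.22)&(P[...,1]<.42)&(P[...,0]>.44)&(P[...,0]<.62)&(H[...,1]<60)
    for q in blobs(k,60): print("head",np.percentile(P[q],[1,50,99],axis=0).round(3).tolist())
```

```text
h 100 [[0.5065, 0.0427, 0.1509], [0.5163, 0.0582, 0.1636], [0.5287, 0.0637, 0.1665]]
tray 1142 [[0.4044, 0.021, 0.1482], [0.4514, 0.0436, 0.1545], [0.4992, 0.0824, 0.1691]]
0.4 [0.1486 0.1569 0.1682]
0.42 [0.149  0.1537 0.1678]
0.44 [0.1491 0.155  0.1677]
0.46 [0.1498 0.1543 0.1681]
0.48 [0.15   0.1542 0.1679]
side0 disc sat [14. 15. 26.] 3859
3169 ((518.9974365234375, 335.35321044921875), (122.33613586425781, 206.20645141601562), 0.338517963886261) [437. 232.] [588. 459.]
251 ((637.5675659179688, 360.5986022949219), (36.416507720947266, 59.59626388549805), 176.5507354736328) [615. 324.] [662. 396.]
head [[0.499, 0.31, 0.135], [0.518, 0.342, 0.173], [0.54, 0.377, 0.19]]
head [[0.538, 0.39, 0.101], [0.572, 0.408, 0.146], [0.601, 0.415, 0.189]]
top0 disc sat [ 1.  2. 13.] 164
head [[0.5, 0.28, 0.159], [0.513, 0.287, 0.173], [0.556, 0.317, 0.19]]
s9 disc sat [14. 15. 26.] 3805
2728 ((516.3096313476562, 311.4676513671875), (129.49571228027344, 151.0202178955078), 27.69837188720703) [435. 220.] [596. 402.]
221 ((637.4274291992188, 358.3807678222656), (31.251073837280273, 55.00539016723633), 163.53082275390625) [615. 325.] [659. 389.]
179 ((514.9027709960938, 431.0926818847656), (35.10869216918945, 50.1126594543457), 147.1918182373047) [491. 402.] [541. 460.]
head [[0.499, 0.311, 0.136], [0.518, 0.342, 0.172], [0.54, 0.376, 0.19]]
head [[0.56, 0.389, 0.101], [0.573, 0.408, 0.143], [0.603, 0.412, 0.19]]
```

Tray held level (rim 149–150 mm along its length). Refining the scope pose from the disc and the base edges.

Run:
```python
from h import *
for f in ("side0","top0","s9"):
    c=dict(np.load(f+".npz"));P=cloud(c);H=hsv(c);ok=c["range_z"]>0
    b=(abs(P[...,2]-.022)<.008)&ok&(P[...,1]>.2)&(P[...,1]<.5)&(P[...,0]>.38)&(P[...,0]<.7)&(H[...,2]>100)
    d=b&(H[...,1]>20)&(H[...,0]>15)&(H[...,0]<45)
    for q in blobs(cv2.morphologyEx(d.astype(np.uint8),cv2.MORPH_OPEN,np.ones((3,3))),100):
        k=max(cv2.findContours(q.astype(np.uint8),0,1)[0],key=len).reshape(-1,2);p=plane(c,k,.022)[:,:2]*1000
        hull=cv2.convexHull(p.astype(np.float32))[:,0]
        # circle r=46 fit by robust least squares
        from scipy.optimize import least_squares
        r=least_squares(lambda x:np.hypot(*(hull-x).T)-46,hull.mean(0),loss="soft_l1")
        print(f,q.sum(),"circ",r.x.round(1),np.abs(r.fun).mean().round(2),p.min(0).round(),p.max(0).round())
    # white base top: quad from contour of bright mask
    w=b&(H[...,2]>150)
    q=max(blobs(w,300),key=np.sum);k=max(cv2.findContours(q.astype(np.uint8),0,1)[0],key=len).reshape(-1,2)
    p=plane(c,k,.022)[:,:2]*1000
    th=np.radians(60.6);ex=np.array([np.cos(th),np.sin(th)]);ey=np.array([-ex[1],ex[0]])
    u=(p-[531,316])@ex;v=(p-[531,316])@ey
    for nm,a,bb in(("front",u,v),("right(-y)",v,u),("left(+y)",-v,u)):
        # extreme outline points per bin
        R=[]
        for t in range(-80,100,8):
            s=(bb>=t)&(bb<t+8)
            if s.any(): i=np.argmin(np.where(s,a,1e9));R.append((bb[i],a[i]))
        R=np.array(R);med=np.median(R[:,1]);g=abs(R[:,1]-med)<5;cf=np.polyfit(R[g,0],R[g,1],1);print("  ",nm,"off",round(np.polyval(cf,0),1),"slope deg",np.degrees(cf[0]).round(2),g.sum())
```

```text
side0 1545 circ [533.6 315.1] 0.53 [487. 269.] [579. 360.]
   front off -86.2 slope deg 0.18 18
   right(-y) off -60.7 slope deg 0.72 5
   left(+y) off -91.6 slope deg -0.34 23
   front off -91.2 slope deg 0.2 21
   right(-y) off -89.9 slope deg -0.85 23
   left(+y) off -86.4 slope deg 0.18 23
s9 1561 circ [533.4 315.3] 0.48 [487. 269.] [579. 360.]
   front off -86.2 slope deg 0.18 18
   right(-y) off -60.7 slope deg 0.72 5
   left(+y) off -91.4 slope deg -0.2 23
```

Request:
{"name": "apply_moves", "arguments": {
  "targets": [
    [0, -0.02, -0.013, 0, 0, 0, 0],
    [0, -0.026, -0.017, 0, 0, 0, 0],
    [0, -0.026, -0.017, 0, 0, 0, 0],
    [0, -0.026, -0.017, 0, 0, 0, 0],
    [0, -0.024, -0.015, 0, 0, 0, 0.03],
    [0, 0, 0, 0, 0, 0, 0.06],
    [0, 0, 0, 0, 0, 0, 0.075],
    [0, 0, 0, 0, 0, 0, 0.075],
    [0, 0, 0, 0, 0, 0, 0.075],
    [0, 0, 0, 0, 0, 0, 0.075],
    [0, 0, 0, 0, 0, 0, 0.075],
    [0, 0, 0, 0, 0, 0, 0.075],
    [0, 0, 0, 0, 0, 0, 0.075],
    [0, 0, 0, 0, 0, 0, 0.075],
    [0, 0, 0, 0, 0, 0, 0.075],
    [0, 0, 0, 0, 0, 0, 0.075],
    [0, 0, 0, 0, 0, 0, 0.075],
    [0, 0, 0, 0, 0, 0, 0.075],
    [0, 0, 0, 0, 0, 0, 0.075],
    [0, 0, 0, 0, 0, 0, 0.075]
  ]
}}

```text
time_s: 18.15
tcp_pos: [0.4253, 0.1277, 0.1336]
eef_rot: [179.9, -0.1, -103.1]
contact_force: [0.5, 0.6, -1.5]
gripper_width: 0.0196
gripper_force: 45.0
```

Request:
{"name": "apply_moves", "arguments": {
  "targets": [
    [0, 0, 0, 0, 0, 0, 0.075],
    [0, 0, 0, 0, 0, 0, 0.07],
    [0, 0, 0, 0, 0, 0, 0.045],
    [0, 0, 0, 0, 0, 0, 0.0],
    [0, 0, 0, 0, 0, 0, 0]
  ]
}}

```text
time_s: 18.57
tcp_pos: [0.4256, 0.1279, 0.1338]
eef_rot: [180.0, -0.1, -119.7]
contact_force: [0.0, 0.3, -0.9]
gripper_width: 0.0194
gripper_force: 45.0
```

```bash
cat > tr.py <<'E'
from h import *
import sys
zr=float(sys.argv[2]) # rim height
L=np.array([.5325,.3148]);th=np.radians(60.4);ex=np.array([np.cos(th),np.sin(th)]);ey=np.array([-ex[1],ex[0]])
s=get_state();print(s["tcp_pos"].round(4),s["eef_rot"].round(2),s["gripper_width"],s["contact_force"].round(1))
for n in ("side","top"):
    c=snap(n,sys.argv[1]+n);P=cloud(c);H=hsv(c);ok=c["range_z"]>0
    hd=(H[...,0]>100)&(H[...,0]<125)&(H[...,1]>120)&(H[...,2]>60)&ok&(abs(P[...,2]-zr)<.035)&(P[...,0]>.36)&(P[...,1]>.05)
    for q in blobs(hd,30):
        r=rect(c,q,zr-.004);X=P[q];print(n,"handle",q.sum(),r,"u,v",(((r[:2]/1e3-L)@np.c_[ex,ey])*1000).round(1),np.percentile(X[:,2],[2,50,98]).round(4))
    w=(H[...,1]<60)&(H[...,2]>100)&ok&(abs(P[...,2]-zr)<.02)&(abs((P[...,:2]-s["tcp_pos"][:2]-.095*ex)@ey)<.05)
    for q in blobs(w,150):
        X=P[q];uv=(X[:,:2]-L)@np.c_[ex,ey]*1000;t=X[:,2]>zr-.005
        print(n,"white",q.sum(),rect(c,q,zr),np.percentile(uv,[1,99],axis=0).round(1).tolist(),np.percentile(X[:,2],[2,50,98]).round(4))
E
python3 tr.py r1 .165; python3 -c "
from h import *
to([.4263,.1278,.134],-119.6)
a=[cv2.resize(cv2.imread('pics/r1%s.png'%n),(400,300)) for n in('side','top')];cv2.imwrite('pics/j11.png',np.hstack(a))"
```

```text
[0.4256 0.1279 0.1338] [ 1.7996e+02 -7.0000e-02 -1.1973e+02] 0.019449193668007757 [ 0.   0.3 -0.9]
side handle 186 [426.5 144.2  53.2  26.4  62. ] u,v [-200.7    7.9] [0.1468 0.1583 0.1614]
side white 1240 [468.8 221.9 114.   69.   60.4] [[-170.4, -26.5], [-69.7, 32.3]] [0.1451 0.1511 0.1637]
side white 325 [516.7 334.9  77.1  28.9  49.5] [[-20.3, 17.1], [52.2, 35.0]] [0.1567 0.1732 0.1843]
side white 251 [578.6 406.2  23.7  47.   54.9] [[86.1, -4.6], [107.2, 23.8]] [0.146  0.163  0.1841]
tcp [0.4259 0.1281 0.134 ] [ 1.7998e+02 -4.0000e-02 -1.1972e+02] delta tool x,y,z [ 0.0001 -0.0005  0.    ] ('az', np.float64(-0.0014))
```

View pics/j11.png

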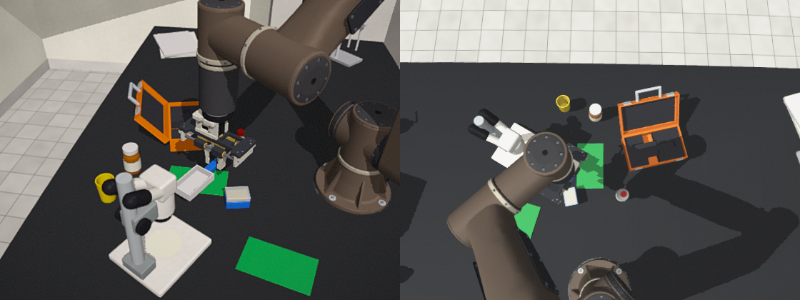

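Side view: the tray is square to the scope, centred at u = −120 mm, v ≈ +3 mm from the lens line. I correct v, lower to mid-height clear of the tip box, and slide in under the lens.

Request:
{"name": "apply_moves", "arguments": {
  "targets": [
    [0, 0, -0.003, 0.012, 0, 0, 0],
    [0, 0, 0, 0.02, 0, 0, 0],
    [0, 0, 0, 0.02, 0, 0, 0],
    [0, 0, 0, 0.02, 0, 0, 0],
    [0, -0.015, 0, 0, 0, 0, 0],
    [0, -0.02, 0, 0, 0, 0, 0],
    [0, -0.025, 0, 0, 0, 0, 0],
    [0, -0.015, 0, 0.01, 0, 0, 0],
    [0, -0.015, 0, 0.01, 0, 0, 0],
    [0, -0.0155, 0, 0.01, 0, 0, 0],
    [0, -0.015, 0, 0.01, 0, 0, 0],
    [0, 0, 0, 0, 0, 0, 0],
    [0, 0, 0, 0, 0, 0, 0]
  ]
}}

```text
time_s: 19.75
tcp_pos: [0.4888, 0.2317, 0.0216]
eef_rot: [180.0, -0.1, -119.8]
contact_force: [0.1, -0.0, -1.1]
gripper_width: 0.0198
gripper_force: 45.0
```

```bash
python3 tr.py r2 .052
```

```text
[0.4888 0.2317 0.0216] [ 1.7998e+02 -1.0000e-01 -1.1975e+02] 0.01978917782366974 [ 0.1 -0.  -1.1]
side handle 60 [372.  175.5  26.4  13.5   8.5] u,v [-200.4   70.7] [0.0171 0.0243 0.0297]
side handle 186 [493.7 253.9  39.4  24.5  62.6] u,v [-72.1   3.7] [0.0361 0.0458 0.0496]
side white 209 [ -500.3 -1525.7   155.7   102.4    74.3] [[-2138.7, -52.6], [-2073.6, 38.6]] [0.0336 0.0532 0.0715]
side white 161 [383.7 127.8  59.4  28.1  62.7] [[-271.5, 20.1], [-217.1, 46.6]] [0.041  0.0446 0.0475]
side white 1609 [532.5 321.3 108.8  67.5  61.2] [[-48.7, -30.5], [51.0, 28.2]] [0.0322 0.0359 0.0517]
side white 974 [574.3 401.   57.   80.   60.4] [[67.5, -31.7], [116.9, 36.5]] [0.0336 0.0525 0.0695]
```

Centred within about 1 mm. Lowering onto the stage.

Request:
{"name": "apply_moves", "arguments": {
  "targets": [
    [0, 0, 0, 0.004, 0, 0, 0],
    [0, 0, 0, 0.003, 0, 0, 0],
    [0, 0, 0, 0.001, 0, 0, 0],
    [0, 0, 0, 0, 0, 0, 0],
    [0, 0, 0, 0, 0, 0, 0]
  ]
}}

```text
time_s: 20.27
tcp_pos: [0.4888, 0.2312, 0.0145]
eef_rot: [-180.0, 0.0, -119.9]
contact_force: [-0.2, 0.0, -1.2]
gripper_width: 0.0197
gripper_force: 45.0
```

Request:
{"name": "apply_moves", "arguments": {
  "targets": [
    [0, 0, 0, 0.001, 0, 0, 0],
    [0, 0, 0, 0, 0, 0, 0],
    [0, 0, 0, 0, 0, 0, 0]
  ]
}}

```text
time_s: 20.52
tcp_pos: [0.489, 0.2314, 0.0139]
eef_rot: [-180.0, 0.0, -119.8]
contact_force: [-2.3, -0.6, 5.0]
gripper_width: 0.0196
gripper_force: 45.0
```

```bash
python3 tr.py r3 .042 | grep -v -- "-500"
python3 - <<'E'
from h import *
c=dict(np.load("r3side.npz"));P=cloud(c);H=hsv(c)
cv2.imwrite("pics/crop12.png",cv2.resize(c["frame"][210:420,130:340,::-1],None,fx=2.8,fy=2.8,interpolation=cv2.INTER_CUBIC))
E
```

```text
[0.489  0.2314 0.0139] [-1.7998e+02  2.0000e-02 -1.1984e+02] 0.01957216941611398 [-2.3 -0.6  5. ]
side handle 126 [376.  151.7  28.8  59.3  12.5] u,v [-219.1   55.5] [0.0074 0.0189 0.0299]
side handle 178 [494.7 251.4  39.9  24.2  65.4] u,v [-73.8   1.6] [0.0299 0.0383 0.0416]
side white 207 [ -503.1 -1525.7   161.5   102.8    74.3] [[-2143.3, -51.2], [-2075.2, 39.9]] [0.0233 0.0419 0.0615]
side white 159 [383.8 116.7  59.   28.2  60.4] [[-272.3, 20.2], [-218.9, 46.5]] [0.0414 0.0446 0.047 ]
side white 3897 [531.8 326.7 225.7  98.7  60.3] [[-86.0, -51.5], [116.4, 46.0]] [0.0223 0.0279 0.0554]
```

View pics/crop12.png

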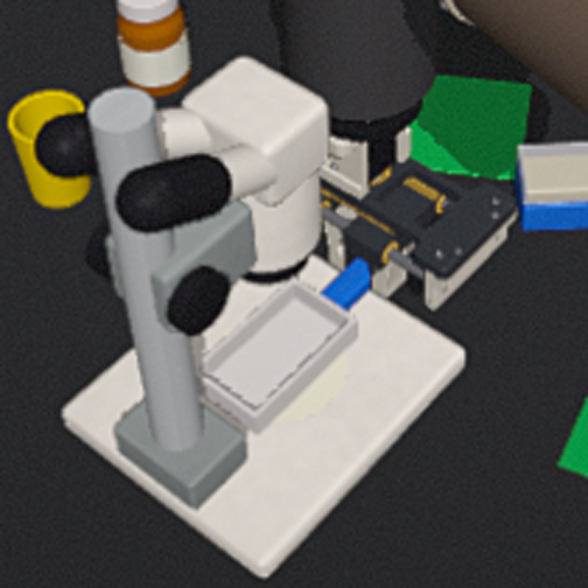

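The picture shows the tray flat on the base over the lit disc, parallel to the base edges, handle out to the front. I release, back out along the handle, then rise.

Request:
{"name": "apply_moves", "arguments": {
  "targets": [
    [0, 0, 0, -0.0005, 0, 0, 0],
    [0.5, 0, 0, 0, 0, 0, 0],
    [0.5, 0, 0, 0, 0, 0, 0],
    [0.5, 0, 0, 0, 0, 0, 0],
    [0.5, 0, 0, 0, 0, 0, 0],
    [0.5, 0.01, 0, 0, 0, 0, 0],
    [0.5, 0.02, 0, 0, 0, 0, 0],
    [0.5, 0.02, 0, 0, 0, 0, 0],
    [0.5, 0.01, 0, -0.02, 0, 0, 0],
    [0.5, 0, 0, -0.03, 0, 0, 0],
    [0.5, 0, 0, -0.03, 0, 0, 0],
    [0.5, 0.02, 0, -0.03, 0, 0, 0],
    [0.5, 0.02, 0, -0.03, 0, 0, 0],
    [0.5, 0.02, 0, 0, 0, 0, 0],
    [0.5, 0, 0, 0, 0, 0, 0],
    [0.5, 0, 0, 0, 0, 0, 0]
  ]
}}

```text
time_s: 21.95
tcp_pos: [0.4284, 0.1264, 0.1543]
eef_rot: [-180.0, 0.1, -119.9]
contact_force: [0.3, 0.1, -0.4]
gripper_width: 0.0439
gripper_force: 0.0
```

Run:
```python
from h import *
L=np.array([.5325,.3148]);th=np.radians(60.4);ex=np.array([np.cos(th),np.sin(th)]);ey=np.array([-ex[1],ex[0]])
print(get_state()["contact_force"].round(1))
c=snap("side","fin_s");snap("top","fin_t");w=snap("wrist","fin_w")
for n,c in(("side",c),("wrist",w)):
    P=cloud(c);H=hsv(c);ok=c["range_z"]>0;uv=((P[...,:2]-L)@np.c_[ex,ey])*1000
    # rim: top of tray z .036-.048
    m=ok&(P[...,2]>.0365)&(P[...,2]<.050)&(abs(uv[...,0])<75)&(abs(uv[...,1])<45)
    q=uv[m];print(n,len(q),np.percentile(q,[1,99],axis=0).round(1).tolist())
    for sgn in(-1,1):
        R=[]
        for t in range(-44,44,8):
            k=(q[:,0]>t)&(q[:,0]<t+8)&(q[:,1]*sgn>15)
            if k.sum()>1: R.append((t+4,sgn*np.max(q[k,1]*sgn)))
        if len(R)>4:
            R=np.array(R);f=np.polyfit(*R.T,1);print("  side",sgn,"v0",f[1].round(1),"deg",np.degrees(f[0]).round(2),len(R))
    b=(H[...,0]>100)&(H[...,0]<125)&(H[...,1]>120)&(H[...,2]>60)&ok&(abs(uv[...,1])<25)&(uv[...,0]<-40)&(uv[...,0]>-140)
    for g in blobs(b,80): r=rect(c,g,.038);print("  handle",r,((r[:2]/1e3-L)@np.c_[ex,ey]*1000).round(1),np.percentile(P[g][:,2],[5,50,95]).round(4))
    y=np.array
o=np.zeros((600,800,3),np.uint8)
for i,n in enumerate(("fin_s","fin_t","fin_w")): o[300*(i//2):300*(i//2)+300,400*(i%2):400*(i%2)+400]=cv2.resize(cv2.imread(f"pics/{n}.png"),(400,300))
cv2.imwrite("pics/jfin.png",o)
```

```text
[ 0.3  0.1 -0.4]
side 576 [[-73.3, -31.6], [71.6, 35.7]]
  side -1 v0 -31.3 deg -0.46 11
  side 1 v0 27.5 deg -0.14 11
  handle [486.7 240.5  66.4  26.5  61.5] [-87.2   3.1] [0.0278 0.0376 0.0408]Traceback (most recent call last):
  File "<stdin>", line 9, in <module>
    return _quantile_unchecked(
        a, q, axis, out, overwrite_input, method, keepdims, weights)
    return _ureduce(a,
                    func=_quantile_ureduce_func,
    ...<5 lines>...
                    overwrite_input=overwrite_input,
                    method=method)
    r = func(a, **kwargs)
    result = _quantile(arr,
                       quantiles=q,
    ...<2 lines>...
                       out=out,
                       weights=wgt)
    slices_having_nans = np.isnan(arr[-1, ...])
                                  ~~~^^^^^^^^^
IndexError: index -1 is out of bounds for axis 0 with size 0
```

Side data: the tray is within about 2 mm of centre and 0.5° of square. One last look at the whole scene.

```bash
python3 -c "
import cv2,numpy as np
cv2.imwrite('pics/jfin.png',np.hstack([cv2.resize(cv2.imread(f'pics/{n}.png'),(400,300)) for n in('fin_s','fin_t')]))"
```

```text
(no output)
```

View pics/jfin.png

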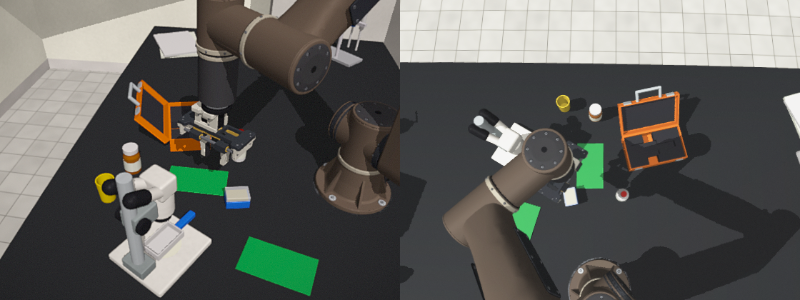

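The lid is open, the tray is on the stage with its handle to the front, the jar, bottle, beaker and tip box look unmoved, and the gripper is clear. Handing in.

```bash
python3 -c "
from plant import close_job;print(close_job())"
```

```text
the job is handed in; nothing more can be done
None
```

The job is handed in at about 22 s: the case lid is open on its stop, the tray was set down on the mat, released and retaken by its handle, and it now lies on the microscope base within about 2 mm of centre and 0.5° of square, handle to the front; no verdict came back.

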